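Build the gland pack on the keyed assembly post

TASK

Build up the gland pack on the assembly post: first the black keyed collar, turned so its window fits over the flat-sided key and goes right down onto the pedestal, then the orange spacer ring on it, then the plain steel ring on top. Lower each one down the post rather than dropping it, so that all three end up fully home with no gaps, and leave the blue caps, tin, cartridges and tape measure where they are.

Things in the scene. Friction and masses are not known exactly. Their poses are not given: they have to be found in the camera images.
- post: Assembly post, fixed (mm). Origin on the table on the post's axis, z up. Grey round foot 100 across, 12 high; dark pedestal 46 across to height 36, its flat top is the seat; on it a flat-sided key, 30 along this x, 20 along this y, height 36 to 48; then a round post 20 across to height 84, tapering to 12 across at its tip, height 92. Same after a half turn.
- post_seat (a point): Point on the post's axis at the seat: the top of the pedestal, 36 mm above the table, axes as post.
- keyed_collar: Loose black flat collar, mm: 60 along its x, 46 along its y (flat sides to grip), 16 high, with a rectangular through-window 34 along x by 24 along y: it passes the key only with its x along the post's x, either way round, within 0.13 rad. Steel dot at each end of its top. Origin at its centre; lies flat. Home with its underside on the seat: centre 8 above the seat. 0.1 kg.
- spacer: Loose plain orange plastic ring, lies flat, mm: 50 outside, 24 bore, 14 high. Origin at its centre. Too small in the bore to pass the key; home when it lies on the collar: centre 23 above the seat. About 0.04 kg.
- gland_ring: Loose plain steel ring, lies flat, mm: 58 outside, 24 bore, 12 high. Origin at its centre. Home when it lies on the spacer: centre 36 above the seat. About 0.09 kg.
- blue_cap_a: Bystander, loose (mm): one of two open blue ring-shaped plastic caps, 64 across, 28 high. Origin at the centre of its underside.
- blue_cap_b: Bystander, loose (mm): the other blue cap, 64 across, 28 high. Origin at the centre of its underside.
- tin: Bystander, loose (mm): round grey tin of spare O-rings, 68 across, 22 high. Origin at the centre of its underside.
- cartridge_a: Bystander, loose (mm): cream filter cartridge with a black O-ring, 45 across, 72 high. Origin at the centre of its underside.
- cartridge_b: Bystander, loose (mm): second cream filter cartridge, 45 across, 72 high. Origin at the centre of its underside.
- tape: Bystander, loose (mm): yellow and black tape measure, 41 x 80 x 65 high. Origin at the centre of its underside.
There are look-alikes about, which are no part of the job. Several things have the shape of the spacer; the one meant has the colours described above.

How it is judged:
By the outcome, as a careful person would: the job done as asked, in the order asked, and still so for the second after the job is handed in, with the robot touching nothing.
It also fails if it takes over 69 s, if anything falls off the work surface, if the arm or the gripper's body presses on something with over 40 N, if the wrist force passes 120 N, or if a joint passes its speed limit or range.

ROBOT

A 6-joint arm with a two-finger parallel gripper is mounted at the origin on the work surface; the furniture and walls round the work are solid. World frame = base frame: x ahead of the robot, y to its left, z up, the work surface at z = 0. Lengths are in m, angles in rad, forces in N, time in s.
With the tool pointing down it reaches from about 0.35 to 1 m from the base axis. Payload 7.1 kg.
Tool frame: the origin (TCP) lies midway between the tips of the shut fingers; the grasp point (between the pads) lies 19 mm behind it; z points along the fingers, y is the direction in which the jaws open and shut (so a half turn about z gives the same grasp; the last joint's range is limited). The gripper opens to 85 mm and grips with 20 to 120 N. Pads are 22 mm wide; open, the fingers measure 114 mm over their backs; the gripper's body (76 mm by 85 mm) begins 54 mm behind the grasp point. The pads swing forward as they close: fully open they stand 13 mm farther back than shut.
Start: joints at [1.104, 0.423, 1.63, -0, 1.089, -0.019], TCP at [0.271, 0.563, 0.231] pointing down, gripper open.
Joint ranges: [-3, 3], [-0.9, 2.11], [0.09, 2.58], [-1.31, 4.45], [0.11, 2.69], [-2.54, 2.54]. Speed limits (rad/s): [2.39, 2.39, 3.01, 3.14, 3.14, 3.14].

INTERFACE

Orientations are given as a unit quaternion [x, y, z, w].
In Python, from bench import env gives the robot as it stands. The module is installed in compiled form; this text tells all that it offers. Calls block until the motion is done:
- env.move_to(position, orientation): joint-space move of the TCP to a pose.
- env.move_straight(position, rotation=None, max_speed=0.15, max_force=None): straight line of the TCP; rotation=None keeps the orientation; max_speed is the mean speed in m/s. With max_force (N) it stops when the force on the tool has changed by that much, and returns True; else False.
- env.set_joints(angles): joint-space move.
- env.command_gripper(opening, squeeze=None): opening from 0.0 (shut) to 1.0 (fully open); squeeze is the grip in N (None keeps the last); returns when the fingers have stopped.
- env.wait(seconds).
- env.inverse_kinematics(position, orientation): joint angles nearest the present ones, or None.
- env.get_state(): the state.
- env.grab_frame(name): name is "scene" or "top"; returns the picture (480x640x3 uint8, red, green, blue); there is no depth.
- env.camera_info(name): a dict with "fx", "fy", "cx", "cy" (pixels), "distortion" ([k1, k2, p1, p2, k3] as OpenCV has them; the pictures are not rectified), "rvec" (rotation vector, rad) and "tvec" (3), from world to camera coordinates, as OpenCV has them. Camera axes: x right, y down, z forward; pixel columns grow to the right and rows downward; lengths in m; the calibration is good to about 2 mm. A picture is of the moment at which its call begins. camera_info takes no time and is no camera call.
A pose or a line that the arm cannot do raises env.IKError and nothing moves.
- env.job_done(): hands the job in, once; it reports no verdict.
Trained networks look in the newest picture that a camera, given by its name, has taken for a name from the list of things; names that differ only in an ending like _2 or _b are one class to them, and where a whole thing is asked for, a point or a joint stands for the part that bears it (a point fixed in the world has none). Each returns a list of dicts, best first, with "score" (0 to 1); they miss things now and then, are a little off and sometimes report something else, mostly with a low value. They report only what shows in the picture. A call takes as long as a camera call. They do not tell look-alikes from the thing itself.
- env.look_for(camera, target): "rect" ([left, top, right, bottom] in pixels, round what is visible of it).
- env.regions_of(camera, target): "mask" (480x640 bool, what is visible of it) and "rect" ([left, top, right, bottom] in pixels, round what is visible of it).
The state is a dict: "time_s": time; "q": joint angles; "qvel": joint speeds; "effort": joint torques, N m; "tcp_pos": TCP position; "eef_rot": TCP orientation; "force": force on the tool from outside, world axes, zero at the start; "moment": the same for the moment, N m; "width": opening from 0.0 (shut) to 1.0 (fully open).
Only numpy, scipy, OpenCV 4.12 (cv2) and the standard library are available. Lean on these libraries where they do the work, as an engineer would, in place of code of your own. Each camera call takes 0.05 s, during which the arm holds its last target. There are 200 camera calls.

## Working session

There is one attempt and no reset: what is moved stays moved. The work goes in short steps, each a Python script; the robot and the scene stay as the last script left them, time stands still between calls to the robot, and variables do not carry over. Pictures are saved under pics/ and viewed, about 8 in all and at most 12, crops included, and the job is handed in when it is done.

```bash
mkdir -p pics; python3 - <<'E'
from bench import env
import cv2
for n in ["scene","top"]:
    f=env.grab_frame(n); cv2.imwrite(f"pics/{n}0.png",f[:,:,::-1])
    print(n,env.camera_info(n))
    for t in ["post","keyed_collar","spacer","gland_ring"]:
        print(t,[(round(d["score"],2),[round(float(x)) for x in d["rect"]]) for d in env.look_for(n,t)])
print(env.get_state())
E
```

```text
scene {'fx': 441.07279592121745, 'fy': 441.07279592121745, 'cx': 322.6629126696967, 'cy': 240.29043011518706, 'distortion': array([-0.07206562,  0.        ,  0.        ,  0.        ,  0.        ]), 'rvec': array([ 2.2764555 , -0.68008713,  0.27299549]), 'tvec': array([-0.45297716,  0.25624488,  0.78376667])}
post [(0.87, [238, 194, 277, 240])]
keyed_collar [(0.96, [280, 266, 317, 297]), (0.34, [206, 165, 226, 195])]
spacer [(0.75, [331, 375, 362, 405]), (0.74, [371, 411, 402, 446]), (0.71, [392, 361, 422, 387]), (0.59, [434, 340, 462, 369])]
gland_ring [(0.55, [350, 302, 380, 329])]
top {'fx': 544.1593687966938, 'fy': 544.1593687966938, 'cx': 316.57606303921693, 'cy': 236.47161910240854, 'distortion': array([-0.16507611,  0.        ,  0.        ,  0.        ,  0.        ]), 'rvec': array([ 2.13579395, -2.12923344,  0.22522118]), 'tvec': array([-0.01221343,  0.54495948,  1.25267802])}
post [(0.76, [217, 249, 262, 289])]
keyed_collar [(0.53, [315, 259, 336, 290])]
spacer [(0.8, [452, 280, 475, 298]), (0.76, [420, 287, 441, 305]), (0.61, [431, 248, 446, 264]), (0.53, [436, 209, 456, 231])]
gland_ring []
{'time_s': 0.5, 'q': array([ 1.10400023e+00,  4.23112954e-01,  1.62992396e+00, -3.93967729e-06,
        1.08862600e+00, -1.89782265e-02]), 'qvel': array([-7.62647694e-05,  3.02552515e-05, -4.54806171e-04, -5.96279783e-04,
       -5.02160415e-04,  5.10436983e-04]), 'effort': array([ 2.09350146e-04, -5.56895471e+01, -2.81899524e+01,  2.15141722e-05,
        1.81499330e-03, -1.17168850e-05]), 'tcp_pos': array([0.27057258, 0.56335281, 0.23130154]), 'eef_rot': array([ 2.22041777e-01,  9.75037152e-01, -3.45186944e-05, -6.75500343e-06]), 'force': array([ 0.79362694,  0.43212495, -0.32321707]), 'moment': array([-0.0485307 , -0.00846565,  0.029018  ]), 'width': 1.0018476351228502}
```

View pics/top0.png

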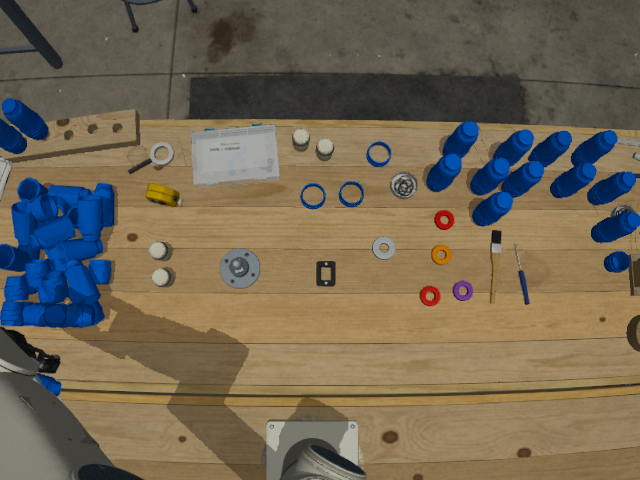

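View pics/scene0.png

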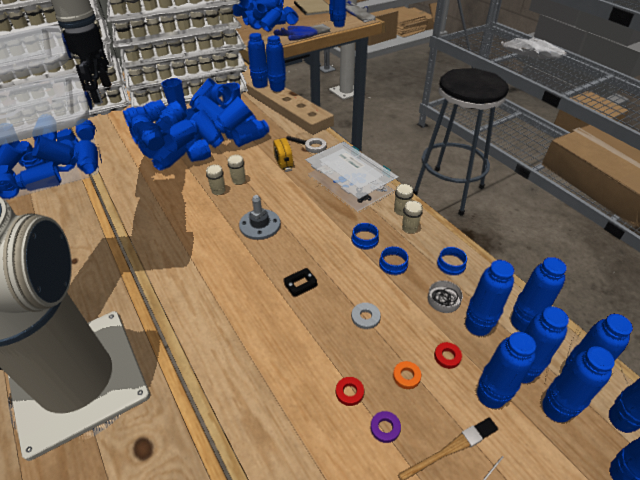

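Candidates for the spacer, as top px / scene px: orange (441,254)/(407,375), red (444,219)/(448,354), red (430,296)/(350,390), purple (462,290)/(385,427). I choose the orange one. For the steel ring, the candidates are the plain ring (384,248)/(366,316) and the magnifier (161,153); I choose the first. The collar is at (326,273)/(300,282) and the post at (240,268)/(259,220). Next I'll take close crops and positions.

```bash
cat > h.py <<'E'
from bench import env
import cv2, numpy as np
def ray(n,uv,z):
    c=env.camera_info(n);K=np.array([[c["fx"],0,c["cx"]],[0,c["fy"],c["cy"]],[0,0,1.]])
    R=cv2.Rodrigues(c["rvec"])[0];t=c["tvec"]
    p=cv2.undistortPoints(np.array(uv,float).reshape(-1,1,2),K,c["distortion"]).reshape(-1,2)
    d=np.c_[p,np.ones(len(p))]@R; o=-R.T@t
    return o+d*((z-o[2])/d[:,2])[:,None]
def proj(n,P):
    c=env.camera_info(n);K=np.array([[c["fx"],0,c["cx"]],[0,c["fy"],c["cy"]],[0,0,1.]])
    return cv2.projectPoints(np.array(P,float).reshape(-1,1,3),c["rvec"],c["tvec"],K,c["distortion"])[0].reshape(-1,2)
def crop(f,x,y,w,h,s):
    return cv2.resize(f[y-h//2:y+h//2,x-w//2:x+w//2,::-1],(w*s,h*s),interpolation=cv2.INTER_CUBIC)
E
python3 - <<'E'
from h import *
T=env.grab_frame("top");S=env.grab_frame("scene")
a=np.hstack([crop(T,240,268,50,36,8),crop(S,259,217,50,36,8)])
b=np.hstack([crop(T,326,273,50,36,8),crop(S,300,282,50,36,8)])
cv2.imwrite("pics/c1.png",np.vstack([a,b]))
for t,z,pt in [("keyed_collar",.016,(326,273)),("spacer",.014,(441,254)),("gland_ring",.012,(384,248)),("post",.012,(240,268))]:
    for n in ["top","scene"]:
        L=env.regions_of(n,t)
        # guess
        g=ray("top",[pt],z)[0]; gp=proj(n,[g])[0]
        for d in L:
            m=d["mask"].astype(np.uint8); C=max(cv2.findContours(m,0,2)[0],key=len)[:,0]
            r=d["rect"]; cc=np.array([(r[0]+r[2])/2,(r[1]+r[3])/2])
            if np.hypot(*(cc-gp))<25:
                Z=z/2
                W=ray(n,C,Z)[:,:2]; mr=cv2.minAreaRect((W*1000).astype(np.float32))
                print(t,n,round(d["score"],2),np.round(mr[0],1),np.round(mr[1],1),round(mr[2],1), "guess",g.round(4))
E
```

```text
keyed_collar top 0.9 [461.3 -33.5] [46.5 61.7] 89.7 guess [ 0.4613 -0.0344  0.016 ]
keyed_collar scene 0.64 [463. -31.] [54.8 64.9] 89.5 guess [ 0.4613 -0.0344  0.016 ]
spacer top 0.75 [ 509.3 -322.8] [48.1 51.5] 0.0 guess [ 0.5094 -0.321   0.014 ]
spacer scene 0.81 [ 512.1 -321.5] [52.7 46.9] 50.7 guess [ 0.5094 -0.321   0.014 ]
gland_ring top 0.8 [ 525.5 -178. ] [55.5 57.9] 0.1 guess [ 0.5244 -0.1783  0.012 ]
gland_ring scene 0.87 [ 528.4 -175.7] [60.4 58.3] 56.5 guess [ 0.5244 -0.1783  0.012 ]
post top 0.76 [474.2 177.9] [99.3 96.3] 1.1 guess [0.4731 0.1758 0.012 ]
post scene 0.81 [473.2 202.6] [103.  151.7] 4.8 guess [0.4731 0.1758 0.012 ]
```

View pics/c1.png

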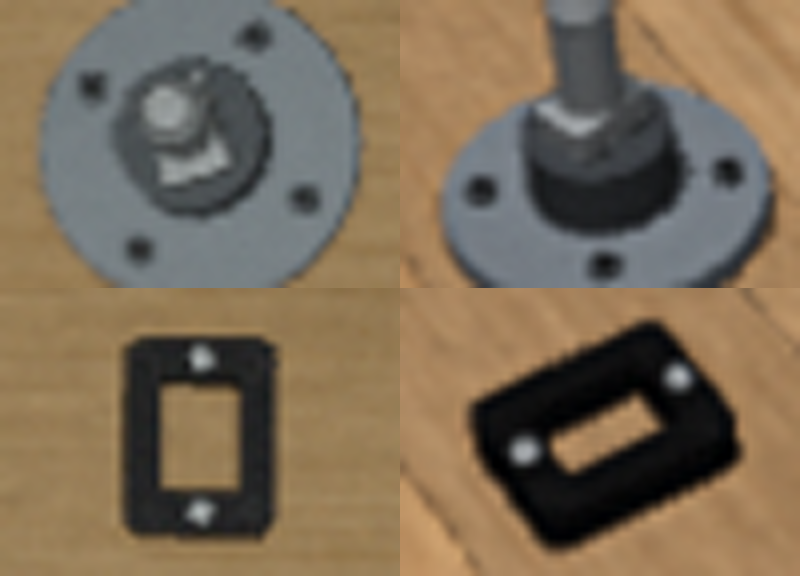

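The crops show the collar's long side along image-up, which is about world x. The key's light end edge tilts about −16° in the image, so its yaw is around +16°. I'll check that with a wireframe overlay.

```bash
cat >> h.py <<'E'
def wire(c,yaw):
    a=np.linspace(0,2*np.pi,60);o=[]
    for r,z in [(.05,.012),(.023,.036),(.01,.084),(.006,.092)]:
        o.append(np.c_[c[0]+r*np.cos(a),c[1]+r*np.sin(a),0*a+z])
    for z in (.036,.048):
        q=np.array([[.015,.010],[-.015,.010],[-.015,-.010],[.015,-.010],[.015,.010]])
        R=np.array([[np.cos(yaw),-np.sin(yaw)],[np.sin(yaw),np.cos(yaw)]])
        o.append(np.c_[q@R.T+c,[z]*5])
    return o
def draw(f,n,cen,w,h,s,lines):
    im=crop(f,cen[0],cen[1],w,h,s)
    for l in lines:
        p=(proj(n,l)-[cen[0]-w//2,cen[1]-h//2]+.5)*s-.5
        cv2.polylines(im,[p.round().astype(int)],False,(0,255,0),1)
    return im
E
python3 - <<'E'
from h import *
T=env.grab_frame("top");S=env.grab_frame("scene")
# hole/foot measurement in top image: grey foot segmentation
for n,f,c in [("top",T,(240,268)),("scene",S,(259,222))]:
    hsv=cv2.cvtColor(f,cv2.COLOR_RGB2HSV)
    m=((hsv[...,1]<70)|(f[...,2].astype(int)>f[...,0].astype(int))).astype(np.uint8)
    k=np.zeros_like(m);k[c[1]-27:c[1]+27,c[0]-27:c[0]+27]=1;m*=k
    if n=="scene": m[:c[1]-14]=0
    C=max(cv2.findContours(m,0,2)[0],key=cv2.contourArea)[:,0]
    W=ray(n,C,.012)[:,:2]
    if n=="scene":W=W[:]
    A=np.c_[2*W,np.ones(len(W))];x=np.linalg.lstsq(A,(W**2).sum(1),rcond=None)[0]
    print(n,x[:2].round(4),np.sqrt(x[2]+x[0]**2+x[1]**2).round(4))
# yaw from holes
hp=np.array([[92,85],[255,37],[305,198],[140,248]])/8+[215,250]-.44
H=ray("top",hp,.012)[:,:2];print(H.round(4),H.mean(0).round(4))
d=H-H.mean(0);print((np.degrees(np.arctan2(d[:,1],d[:,0]))%90).round(1))
hs=np.array([[481,189],[728,172],[604,266]])
hs=(hs-[400,0])/8+[234,199]-.44
print(ray("scene",hs,.012)[:,:2].round(4))
c=H.mean(0)
rows=[]
for y in (16,106):
    L=wire(c,np.radians(y))
    rows.append(np.hstack([draw(T,"top",(240,268),50,36,8,L),draw(S,"scene",(259,217),50,36,8,L)]))
cv2.imwrite("pics/c2.png",np.vstack(rows))
E
```

```text
top [0.4736 0.177 ] 0.049
scene [0.4735 0.1759] 0.0515
[[0.4922 0.2107]
 [0.5074 0.1608]
 [0.4578 0.1444]
 [0.4421 0.1945]] [0.4748 0.1776]
[62.3 62.7 62.8 62.7]
[[0.4435 0.1997]
 [0.5095 0.165 ]
 [0.4592 0.1492]]
```

View pics/c2.png

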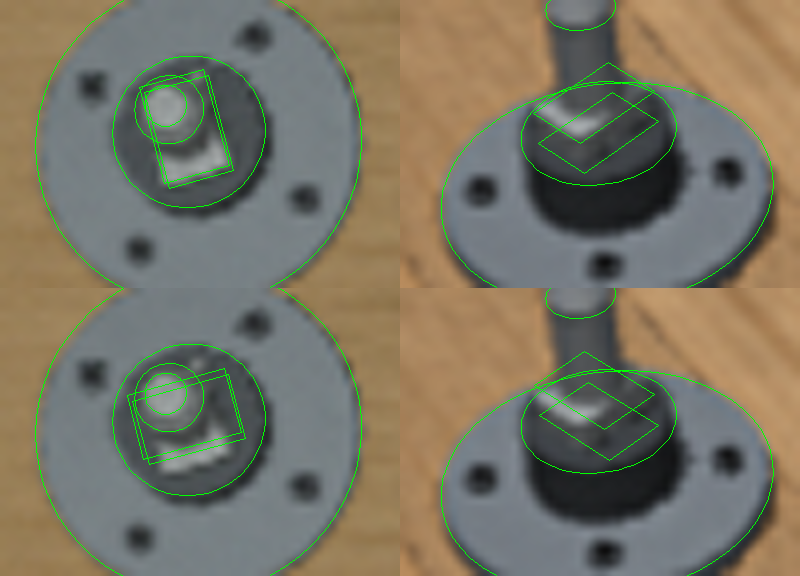

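The key yaw is about 0.3 rad: the holes give 17.5° and the 16° overlay fits. The post is at about (0.474, 0.177). Now I'll pick up the collar.

```bash
cat >> h.py <<'E'
def Q(deg):
    a=np.radians(deg+90)/2; return np.array([np.cos(a),np.sin(a),0,0])
def st(m=""):
    s=env.get_state();print(m,round(s["time_s"],2),s["tcp_pos"].round(4),"w",round(s["width"]*85,1),"F",s["force"].round(1),"q6",s["q"][5].round(2))
def pick(x,y,deg,openmm,z=.004,sq=40):
    env.command_gripper(openmm/85)
    env.move_to([x,y,.09],Q(deg)); st("above")
    hit=env.move_straight([x,y,z],max_speed=.12,max_force=8); st(f"down hit={hit}")
    env.command_gripper(0.0,sq); st("grip")
    env.move_straight([x,y,.14],max_speed=.2); st("lift")
E
python3 - <<'E'
from h import *
env.move_to([.45,.1,.2],Q(90)); st()
pick(.4622,-.0325,90,64)
env.move_to([.4745,.178,.16],Q(107)); st("post")
T=env.grab_frame("top");S=env.grab_frame("scene")
tc=proj("top",[[.4745,.178,.1]])[0].astype(int);sc=proj("scene",[[.4745,.178,.1]])[0].astype(int)
L=wire(np.array([.4745,.178]),.297)
cv2.imwrite("pics/c3.png",np.hstack([draw(T,"top",tc,66,70,6,L),draw(S,"scene",sc,66,70,6,L)]))
E
```

```text
2.91 [0.4503 0.1005 0.2001] w 84.8 F [-1.  -0.7 -0.5] q6 -1.38
above 3.98 [ 0.4626 -0.0323  0.0904] w 64.0 F [-0.4  0.8  0.1] q6 -1.67
down hit=False 4.85 [ 0.4628 -0.0323  0.0046] w 64.1 F [ 1.4 -0.1  0.1] q6 -1.67
grip 5.17 [ 0.4629 -0.0325  0.005 ] w 44.4 F [-1.2  1.1  5.6] q6 -1.67
lift 6.01 [ 0.4616 -0.0325  0.1395] w 44.4 F [-0.7  0.1 -2.4] q6 -1.67
post 6.87 [0.4738 0.1772 0.159 ] w 44.9 F [ 0.2 -0.5 -0.9] q6 -1.53
```

View pics/c3.png

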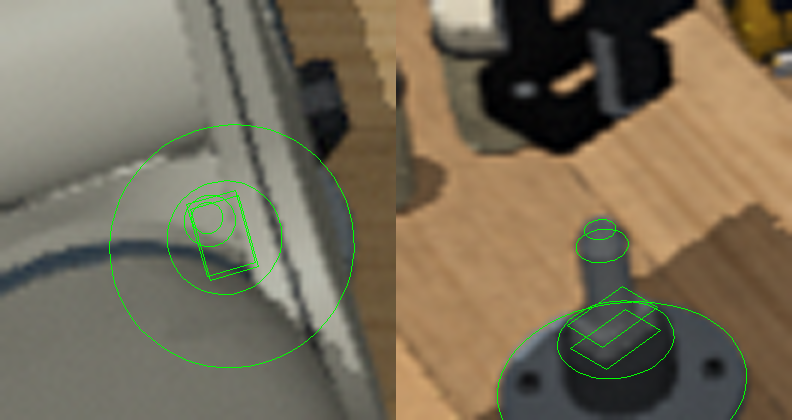

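The held collar is seen in the scene view at crop (570,90), above the post tip at (605,240). The arm hides the post in the top view. I'll descend to just above the tip and overlay both models.

```bash
cat >> h.py <<'E'
def cwire(c,yaw,zb):
    o=[];R=np.array([[np.cos(yaw),-np.sin(yaw)],[np.sin(yaw),np.cos(yaw)]])
    for a,b in[(.03,.023),(.017,.012)]:
        for z in (zb,zb+.016):
            q=np.array([[a,b],[-a,b],[-a,-b],[a,-b],[a,b]]);o.append(np.c_[q@R.T+c,[z]*5])
    return o
E
python3 - <<'E'
from h import *
c=np.array([.4745,.1777])
env.move_straight([*c,.100],max_speed=.12,max_force=8); st()
p=env.get_state()["tcp_pos"]
S=env.grab_frame("scene")
sc=proj("scene",[[*c,.07]])[0].astype(int)
L=wire(c,.297)+cwire(p[:2],.297,p[2]-.005)
cv2.imwrite("pics/c4.png",np.hstack([draw(S,"scene",sc,50,74,8,L),draw(S,"scene",sc,50,74,8,[])]))
E
```

```text
7.62 [0.4749 0.1774 0.1002] w 44.3 F [-0.6 -0.5 -1.2] q6 -1.53
```

View pics/c4.png

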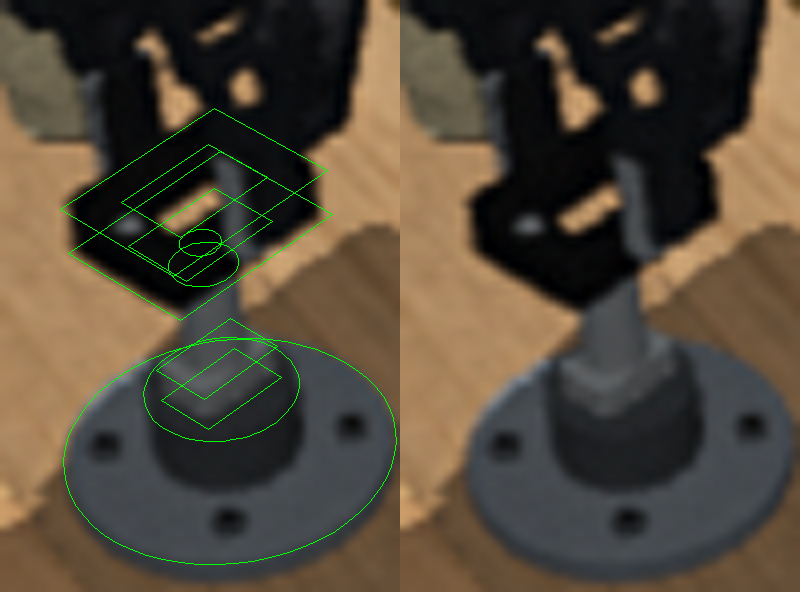

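The two overlays agree with the picture to about 1 px (around 1–2 mm): the collar's bottom corner is at (183,312) and the key's corner at (207,395). Lowering under force control.

```bash
python3 - <<'E'
from h import *
c=[.4745,.1777]
h=env.move_straight([*c,.060],max_speed=.08,max_force=6); st(h)
if not h:
    h=env.move_straight([*c,.0385],max_speed=.03,max_force=6); st(h); print(env.get_state()["moment"].round(2))
E
```

```text
False 8.32 [0.4745 0.1777 0.0599] w 44.5 F [ 0.1  0.2 -0.4] q6 -1.53
True 8.93 [0.4743 0.1777 0.041 ] w 44.2 F [-2.1 -0.6  7.3] q6 -1.53
[-0.09  0.19 -0.01]
```

Contact came at TCP z 0.0410, exactly the home height. Releasing, then fetching the spacer.

```bash
cat >> h.py <<'E'
def rwire(c,ro,zb,h):
    a=np.linspace(0,2*np.pi,60)
    return [np.c_[c[0]+r*np.cos(a),c[1]+r*np.sin(a),0*a+z] for r in(ro,.012) for z in(zb,zb+h)]
E
python3 - <<'E'
from h import *
env.command_gripper(66/85); st("rel")
env.move_straight([.4745,.1777,.16],max_speed=.2)
pick(.5103,-.322,90,68)
env.move_to([.4745,.1777,.14],Q(107)); st("post")
env.move_straight([.4745,.1777,.100],max_speed=.12,max_force=8); st()
p=env.get_state()["tcp_pos"];c=np.array([.4745,.1777])
S=env.grab_frame("scene");sc=proj("scene",[[*c,.07]])[0].astype(int)
L=wire(c,.297)+rwire(p[:2],.025,p[2]-.005,.014)+cwire(c,.297,.036)[:2]
cv2.imwrite("pics/c5.png",np.hstack([draw(S,"scene",sc,50,74,8,L),draw(S,"scene",sc,50,74,8,[])]))
E
```

```text
rel 9.28 [0.4738 0.1774 0.0405] w 65.8 F [-0.2 -1.3  0.1] q6 -1.53
above 12.07 [ 0.5107 -0.321   0.0902] w 67.8 F [ 1.2  0.3 -0.4] q6 -2.15
down hit=False 12.94 [ 0.5107 -0.3222  0.0045] w 67.8 F [ 0.2 -0.4  1.3] q6 -2.15
grip 13.26 [ 0.511  -0.3225  0.0053] w 47.0 F [-0.6  2.2  6.1] q6 -2.15
lift 14.09 [ 0.5096 -0.3215  0.1391] w 46.7 F [-1.4 -0.2 -0.9] q6 -2.15
post 15.91 [0.4749 0.1771 0.14  ] w 46.9 F [ 1.  -0.1 -0.4] q6 -1.53
 16.39 [0.4746 0.1773 0.0998] w 46.9 F [0.6 0.7 0.1] q6 -1.53
```

View pics/c5.png

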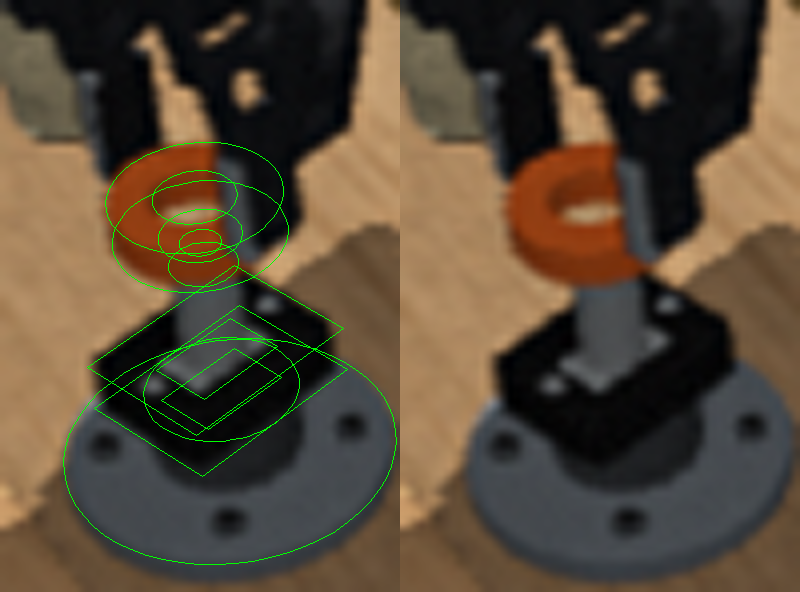

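The collar sits around the key with the key showing in its window, and the orange ring matches its overlay. Lowering the spacer; the expected home TCP z is 0.057.

```bash
python3 - <<'E'
from h import *
c=[.4745,.1777]
h=env.move_straight([*c,.0545],max_speed=.04,max_force=6); st(h); print(env.get_state()["moment"].round(2))
if h and env.get_state()["tcp_pos"][2]<.0585:
    env.command_gripper(70/85); st("rel")
    env.move_straight([*c,.17],max_speed=.2)
    pick(.527,-.177,90,76)
    env.move_to([*c,.15],Q(107)); st("post")
    env.move_straight([*c,.102],max_speed=.12,max_force=8); st()
    p=env.get_state()["tcp_pos"];c=np.array(c)
    S=env.grab_frame("scene");sc=proj("scene",[[*c,.07]])[0].astype(int)
    L=rwire(p[:2],.029,p[2]-.005,.012)+rwire(c,.025,.052,.014)+cwire(c,.297,.036)[:2]
    cv2.imwrite("pics/c6.png",np.hstack([draw(S,"scene",sc,50,74,8,L),draw(S,"scene",sc,50,74,8,[])]))
E
```

```text
True 17.43 [0.4742 0.1776 0.0572] w 46.8 F [-0.5 -0.5  6.8] q6 -1.53
[-0.08  0.18 -0.01]
rel 17.77 [0.4736 0.1774 0.0566] w 70.4 F [-0.2  0.2 -0.1] q6 -1.53
above 20.1 [ 0.5272 -0.1762  0.0902] w 75.8 F [-0.8  0.2 -0.2] q6 -1.92
down hit=False 20.97 [ 0.5275 -0.177   0.0045] w 76.0 F [0.8 0.  0.4] q6 -1.92
grip 21.32 [ 0.5277 -0.1772  0.0057] w 54.3 F [-1.4  1.2 10.4] q6 -1.92
lift 22.16 [ 0.5263 -0.1768  0.1393] w 54.2 F [ 0.1  0.2 -1.2] q6 -1.92
post 23.5 [0.4748 0.177  0.1497] w 53.9 F [-0.2  0.5 -0.6] q6 -1.53
 24.05 [0.4748 0.1773 0.102 ] w 54.0 F [-0.1  0.7 -0.5] q6 -1.53
```

View pics/c6.png

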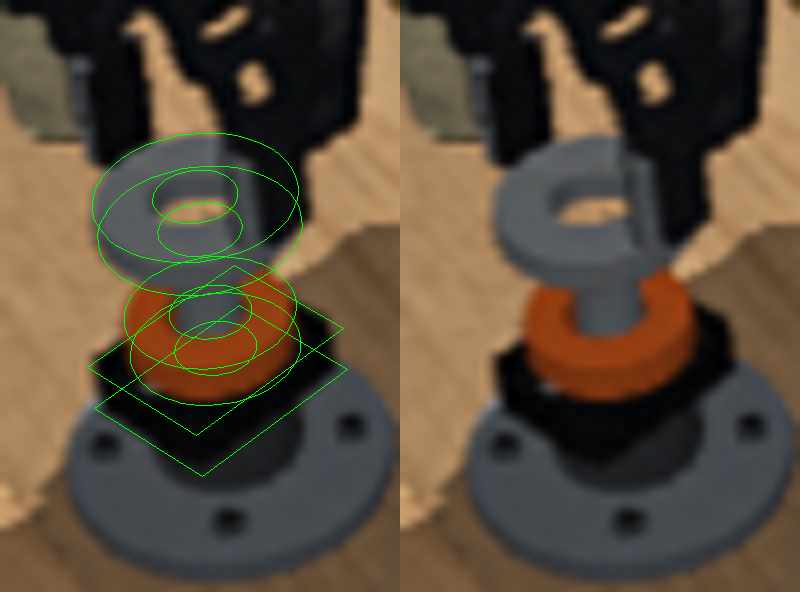

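The spacer lies flat on the collar, and the steel ring is held in line with its overlay. The ring's expected home TCP z is about 0.0715.

```bash
python3 - <<'E'
from h import *
c=np.array([.4745,.1777])
h=env.move_straight([*c,.069],max_speed=.04,max_force=6); st(h)
if h and env.get_state()["tcp_pos"][2]<.0732:
    env.command_gripper(78/85); st("rel")
    env.move_straight([*c,.2],max_speed=.2)
    env.move_to([.40,-.2,.3],Q(90)); env.wait(.3); st()
    T=env.grab_frame("top");S=env.grab_frame("scene");sc=proj("scene",[[*c,.05]])[0].astype(int)
    L=rwire(c,.029,.066,.012)
    tc=proj("top",[[*c,.05]])[0].astype(int)
    a=np.hstack([draw(S,"scene",sc,50,46,8,L),draw(T,"top",tc,50,46,8,L)])
    b=cv2.resize(np.hstack([S,T])[:,:,::-1],(800,300))
    b=b[:230]
    cv2.imwrite("pics/c7.png",np.vstack([a,b]))
E
```

```text
True 24.82 [0.4741 0.1776 0.0717] w 54.1 F [-0.8 -0.5  7.4] q6 -1.53
rel 25.18 [0.4736 0.1774 0.0712] w 78.0 F [ 0.7 -0.9  0.1] q6 -1.53
 27.75 [ 0.4003 -0.1995  0.2998] w 78.5 F [ 0.4 -0.4 -0.6] q6 -2.06
```

View pics/c7.png

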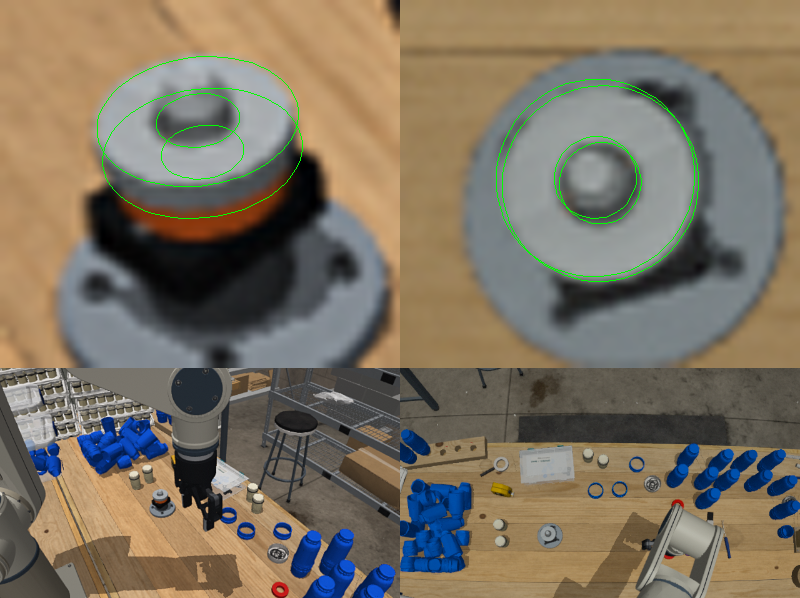

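The stack is closed, with collar, orange ring and steel ring lying flat. The steel ring matches its home overlay in both views, and the bystanders have not moved.

```bash
python3 -c "
from h import *
env.job_done(); st()"
```

```text
the job is handed in; nothing more can be done
the job is handed in; nothing more can be done
```

The gland pack is built on the post in the order asked, and I handed the job in at about 28 s on the robot's clock. The black collar went on first, turned about 0.3 rad to match the key, then the orange spacer, then the steel ring. Each was lowered under force control and released only once it touched down.

- **Home heights:** contact came at TCP heights of 41.0, 57.2 and 71.7 mm. I expected about 41, 57 and 71.5 mm for fully home.
- **Final pictures:** both cameras show a closed, level stack, and the steel ring fits its home outline. The blue caps, tin, cartridges and tape measure look to be where they were; I judged this by eye and did not measure it.
- **Disagreement:** the two cameras gave positions about 2–3 mm apart, so I aimed between them. All three parts still went on first time, with contact forces of about 7 N.
- **Not checked:** the last status print after hand-in was refused, so I have no reading from after it. Handing in gives no verdict.

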